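Draw the screen cartridge half out of the irrigation strainer and hold it

TASK

The screw cap of the irrigation strainer is already unscrewed and only rests on the neck: lift it off and set it down upright in the empty compartment of the grey parts tray. Then take the orange screen cartridge by its knob and draw it straight up out of its snug bore, without forcing it sideways, until the orange band round its middle stands about a finger's breadth clear of the neck while the lower part stays well inside, and finish holding it there, still, so that I can look over the mesh. Never pull the cartridge right out, do not drop the cap, and leave everything else where it is.

Things in the scene. Friction and masses are not known exactly. Their poses are not given: they have to be found in the camera images.
- bore_mouth (a point): centre of the mouth of the strainer's vertical bore, on the flat top of its neck; z up the bore. The strainer is dark grey plastic, neck 60 mm across, its top 165 mm above the bench. The bore is 34 mm wide and 125 mm deep. Its pipes run along this frame's y axis
- filter_unit: the filter unit that carries the strainer, fixed to the bench; origin in the underside of its plywood board (150 x 320 mm, long side along y), 165 mm straight below bore_mouth, same axes. Ball valve with a red lever on the -y side, pressure gauge on the +y side, both lower than 160 mm above the bench
- screen_knob (a point): centre of the cartridge's knob; z up along the cartridge. The knob is an upright orange cylinder, 22 mm in diameter and 36 mm high, on a flange 47 mm across and 5 mm thick. Fully in, the flange rests on the neck and this point is 23 mm above bore_mouth, hidden under the cap
- screen: the screen cartridge, loose, about 0.22 kg, kept down only by its weight; origin at its lower end, z up. Below the flange it is a straight tube 32 mm in diameter (1 mm free all round in the bore), 118 mm long, steel mesh in an orange cage, with an orange band 54 to 62 mm below the flange's underside
- screen_foot (a point): centre of the lower end of the screen cartridge, 141 mm below screen_knob along the cartridge
- cap_wing (a point): centre of the wing (grip bar) on top of the blue cap: 56 mm long along this frame's x, 14 mm thick along y, 24 mm high (12 mm above and below this point). z up
- cap: the blue cap, loose (no thread to turn), about 0.14 kg; origin as cap_base. Under the wing it is a hollow ribbed dome 68 mm across; its skirt, 74 mm across, reaches 12 mm down round the neck, 1.8 mm free all round. It must rise 60 mm to clear the knob inside it
- cap_base (a point): centre of the cap's open underside, 74 mm below cap_wing; z up
- tray_free (a point): centre of the floor (4 mm above the bench) of the empty compartment of the grey parts tray: 137 mm along x, 162 mm along y inside, walls 28 mm above the floor. The tray (290 x 170 mm, fixed) lies left or right of the filter unit, its other compartment towards +x. On the opposite side is a black carrier of potted seedlings, up to 130 mm high
- grease_jar: yellow jar, 42 mm across, 42 mm high, in the tray's other compartment; origin under its centre; leave alone
- seal_ring: black rubber ring, 62 mm across, 6 mm thick, in the tray's other compartment; origin under its centre; leave alone
- mesh_brush: brush 180 mm long lying on the bench between robot and filter unit; origin under its middle; leave alone
- spanner: steel spanner 190 mm long lying on the bench beyond the filter unit; leave alone
- sprayer: white and green hand sprayer, 75 mm across, 180 mm high, beyond the filter unit to the left; origin under its centre; leave alone
- clay_pot: terracotta pot with a seedling, 100 mm across, 86 mm high (190 mm with the plant), nearer the robot than the filter unit; leave alone
- trowel: garden trowel about 300 mm long lying on the bench close in front of the robot, on its left; leave alone
Not all that is in view belongs to the job. There is more than one size of the cap; the job needs the smaller.

How it is judged:
On the way, in this order (a step that is already met when the one before it is completed fails the run):
1. the cap stands upright, let go, in the empty compartment of the parts tray (x of cap_base in the frame of tray_free between -0.045 and 0.045 m and y of cap_base in the frame of tray_free between -0.06 and 0.06 m and z of cap_base in the frame of tray_free below 0.006 m and angle between cap_base's own z axis and vertical below 0.12 rad and contact force between the fingers and cap below 0.2 N and linear speed of cap below 0.05 m/s), for 0.2 s.
2. the fingers hold the cartridge and have drawn it at least 25 mm up its bore (z of screen_knob in the frame of bore_mouth above 0.048 m and contact force between the fingers and screen above 1 N), for 0.1 s.
At the end, for the whole second after the job is handed in: The cap stands upright (7 deg), let go, at rest on the floor of the tray's empty compartment. The fingers hold the cartridge still, drawn up 60 to 92 mm (at least 26 mm left in the bore), in line with the bore within 3.4 deg, pressing on it with less than 15 N (all of step 1 and z of screen_knob in the frame of bore_mouth between 0.083 and 0.115 m and horizontal distance between screen_foot and bore_mouth below 0.004 m and angle between the z axis of screen and the z axis of filter_unit, either way round below 0.06 rad and contact force between the fingers and screen above 2 N and contact force between screen and filter_unit below 15 N and linear speed of screen below 0.02 m/s); the arm keeps its last pose, push and grip.
It fails at once if the cartridge, once off its seat (raised 3 mm), is forced against its bore with more than 35 N (z of screen_knob in the frame of bore_mouth above 0.026 m and contact force between screen and filter_unit above 35 N).
It fails at once if the cartridge is pulled right out of the bore (less than 10 mm left inside) (z of screen_foot in the frame of bore_mouth above -0.01 m).
It fails at once if the cap is dropped (moves free of the fingers faster than 0.6 m/s) (contact force between the fingers and cap below 0.1 N and linear speed of cap above 0.6 m/s).
It fails at once if a bystander is shifted by more than 25 mm (distance of any of grease_jar, seal_ring, mesh_brush, spanner, sprayer, clay_pot, trowel from where it was at the start of the episode above 0.025 m).
It also fails if it takes over 56 s, if anything falls off the work surface, if the arm or the gripper's body presses on something with over 40 N, if the wrist force passes 120 N, or if a joint passes its speed limit or range.

ROBOT

A 7-joint arm with a two-finger parallel gripper is mounted at the origin on the work surface. World frame = base frame: x ahead of the robot, y to its left, z up, the work surface at z = 0. Lengths are in m, angles in rad, forces in N, time in s.
With the tool pointing down it reaches from about 0.4 to 0.85 m from the base axis. Payload 10.4 kg.
Tool frame: the origin (TCP) lies midway between the tips of the shut fingers; the grasp point (between the pads) lies 19 mm behind it; x points along the fingers, y is the direction in which the jaws open and shut, and the axes are right-handed (so a half turn about x gives the same grasp; the last joint's range is limited). The gripper opens to 87 mm and grips with 3 to 60 N. Pads are 19 mm wide; open, the fingers measure 117 mm over their backs; the gripper's body (75 mm by 190 mm) begins 51 mm behind the grasp point.
Start: joints at [1.103, 0.332, -0.065, 1.46, 0.022, 1.35, -0.088], TCP at [0.269, -0.564, 0.223] pointing down, gripper open.
Joint ranges: [-2.6, 2.6], [-0.5, 2.12], [-1.47, 1.34], [0.16, 2.42], [-1.27, 4.41], [0.06, 2.06], [-2.6, 2.6]. Speed limits (rad/s): [2.22, 2.22, 2.79, 2.79, 3.14, 3.14, 3.14].

INTERFACE

Orientations are given as a unit quaternion [x, y, z, w].
In Python, from bench import r gives the robot as it stands.
- The arm moves only by the shell command python3 -m jog 'ROWS' [OPENING] [FORCE]. ROWS is JSON, a list of rows, each an object with "slide": the shift along the tool's x, y, z in cm, a list of three; "roll": the turn about the tool's x in degrees. A call has 1 to 5 rows; each row is the pose to reach, as a shift and turn from the pose measured when the call began, along the tool's axes at that moment; what a row does not reach only later rows make up. A row lasts 1/12 s, in which the tool goes at most 41.7 mm and 7.16 degrees, less where a joint would pass 70% of its speed; a pose out of reach is approached as far as the arm can. A call with a gripper value outside its range is refused whole. OPENING is the closure, from 0 (fully open) to 1 (shut), set as the call begins (- or left out, the last holds). The fingers move at their own pace and stop on an object; FORCE is the grip in N (left out, the last holds). Time passes only in rows, so rows that repeat a pose let the fingers close. It gives the time, the measured TCP pose, the force and the opening at its end, in the units of the state.
- r.read_state(): the state, without advancing time (a new reading comes with each control period).
- r.camera(name): name is "scene" or "side" or "wrist"; returns the picture (480x640x3 uint8, red, green, blue); there is no depth.
- r.camera_info(name): a dict with "intrinsics" (3x3 intrinsics, pixels), "R" (3x3) and "t" (3): a world point X has camera coordinates R X + t; the wrist camera has in their place "hand_eye" (4x4, takes a point from camera to tool coordinates, whose origin is the TCP and whose axes are the tool frame's). Camera axes: x right, y down, z forward; pixel columns grow to the right and rows downward; lengths in m; the calibration is good to about 2 mm. The wrist camera is an equidistant fisheye: a pixel r from the principal point sees the ray r / f radians off the axis. A picture is of the moment at which its call begins: read the wrist's pose just before it. camera_info takes no time and is no camera call.
- r.close_job(): hands the job in, once; it reports no verdict.
The state is a dict: "time": time; "joint_positions": joint angles; "joint_vel": joint speeds; "joint_torque": joint torques, N m; "ee_pos": TCP position; "eef_rot": TCP orientation; "ft_force": force on the tool from outside, world axes, zero at the start; "torque": the same for the moment, N m; "width": finger opening in m.
Only numpy, scipy, OpenCV 4.12 (cv2) and the standard library are available. Lean on these libraries where they do the work, as an engineer would, in place of code of your own. Each camera call takes 0.05 s, during which the arm holds its last target.

## Working session

There is one attempt and no reset: what is moved stays moved. The work goes in short steps, Python scripts to look and compute and a shell command to move; the robot and the scene stay as the last step left them, time stands still between calls to the robot, and variables do not carry over. Pictures are saved under pics/ and viewed, and the job is handed in when it is done.

```bash
ls; mkdir -p pics
python3 - <<'E'
from bench import r
import cv2, numpy as np
print(r.read_state())
for n in ["scene","side","wrist"]:
    i=r.camera_info(n); print(n,{k:np.round(np.array(v),4).tolist() if not isinstance(v,str) else v for k,v in i.items()})
    cv2.imwrite(f"pics/{n}0.png",r.camera(n)[:,:,::-1])
E
```

```text
pics
{'time': 0.0, 'joint_positions': array([ 1.10340413,  0.33286391, -0.06474575,  1.46094631,  0.02158685,
        1.3498909 , -0.08850583]), 'joint_vel': array([ 0.00019658, -0.00012326, -0.0019928 ,  0.00145634, -0.00188605,
        0.00024446, -0.00107403]), 'joint_torque': array([-1.07524265e-03, -6.23260546e+01,  2.35865236e-02, -3.89897346e+01,
       -6.15540706e-02,  3.97439883e-02,  1.24447115e-04]), 'ee_pos': array([ 0.26877529, -0.56382552,  0.22175664]), 'eef_rot': array([-0.68956417, -0.15646807,  0.68981077, -0.15549954]), 'ft_force': array([ 0.45434575, -0.11277482,  0.16944767]), 'torque': array([-0.00846721,  0.02963236,  0.01556501]), 'width': 0.0870034368115016}
scene {'intrinsics': [[530.3939, 0.0, 313.4721], [0.0, 530.3939, 240.4997], [0.0, 0.0, 1.0]], 'R': [[0.6287, 0.7777, -0.0047], [0.4587, -0.3757, -0.8052], [-0.628, 0.5041, -0.5929]], 't': [-0.3075, -0.1039, 1.64]}
side {'intrinsics': [[514.1864, 0.0, 318.5214], [0.0, 514.1864, 257.0464], [0.0, 0.0, 1.0]], 'R': [[-0.989, -0.148, 0.0064], [-0.0899, 0.5652, -0.82], [0.1178, -0.8116, -0.5723]], 't': [0.506, 0.1684, 1.1461]}
wrist {'intrinsics': [[371.6483, 0.0, 309.6035], [0.0, 371.6483, 233.3346], [0.0, 0.0, 1.0]], 'hand_eye': [[-0.0004, -0.2732, 0.962, -0.1617], [1.0, -0.0003, 0.0004, 0.0011], [0.0002, 0.962, 0.2732, -0.0744], [0.0, 0.0, 0.0, 1.0]]}
```

View pics/scene0.png

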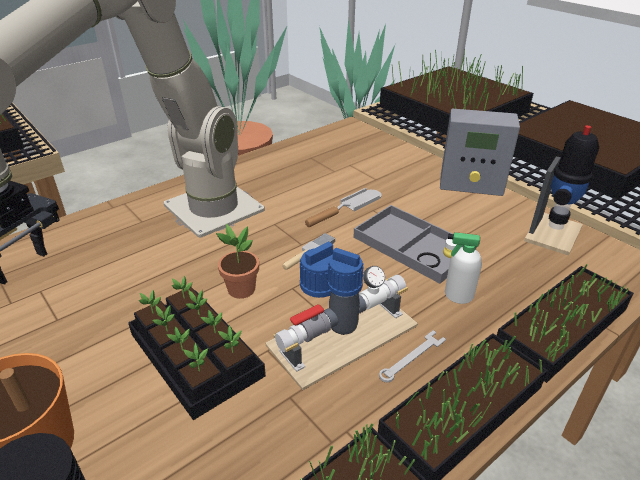

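View pics/side0.png

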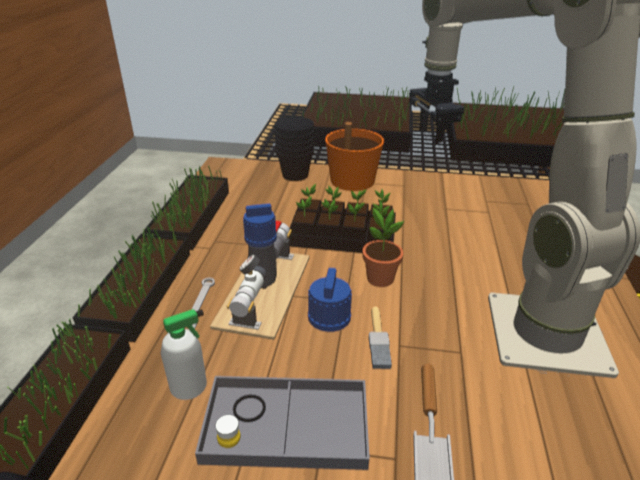

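View pics/wrist0.png

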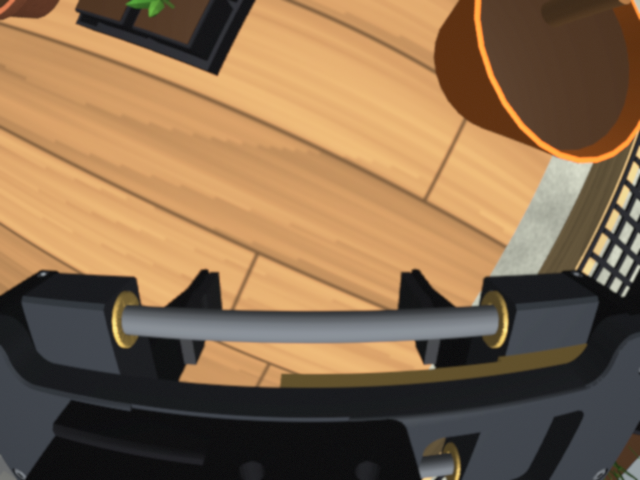

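```bash
cat > h.py <<'E'
import numpy as np, cv2
from bench import r
def ray(n,u,v):
    i=r.camera_info(n);K=np.array(i["intrinsics"]);R=np.array(i["R"]);t=np.array(i["t"])
    return -R.T@t, R.T@np.linalg.solve(K,[u,v,1.])
def onz(n,u,v,z):
    c,d=ray(n,u,v); return c+d*(z-c[2])/d[2]
def proj(n,X):
    i=r.camera_info(n);K=np.array(i["intrinsics"]);R=np.array(i["R"]);t=np.array(i["t"])
    p=K@(R@np.array(X)+t); return p[:2]/p[2]
def tri(a,b):
    A=0;B=0
    for c,d in(a,b):
        d=d/np.linalg.norm(d);P=np.eye(3)-np.outer(d,d);A=A+P;B=B+P@c
    return np.linalg.solve(A,B)
def wray(u,v,p,q):
    from scipy.spatial.transform import Rotation as Ro
    i=r.camera_info("wrist");K=np.array(i["intrinsics"]);H=np.array(i["hand_eye"])
    x=(u-K[0,2]);y=(v-K[1,2]);rr=np.hypot(x,y);th=rr/K[0,0]
    d=np.array([np.sin(th)*x/max(rr,1e-9),np.sin(th)*y/max(rr,1e-9),np.cos(th)])
    W=Ro.from_quat(q).as_matrix()
    return W@H[:3,3]+p, W@H[:3,:3]@d
E
python3 - <<'E'
import cv2
a=cv2.imread("pics/scene0.png")[200:400,250:490]; b=cv2.imread("pics/side0.png")[190:350,200:400]; c=cv2.imread("pics/side0.png")[360:480,190:390]
cv2.imwrite("pics/a.png",cv2.resize(a,None,fx=3,fy=3,interpolation=2)); cv2.imwrite("pics/b.png",cv2.resize(b,None,fx=3.5,fy=3.5,interpolation=2)); cv2.imwrite("pics/c.png",cv2.resize(c,None,fx=4,fy=4,interpolation=2))
E
```

```text
(no output)
```

View pics/a.png

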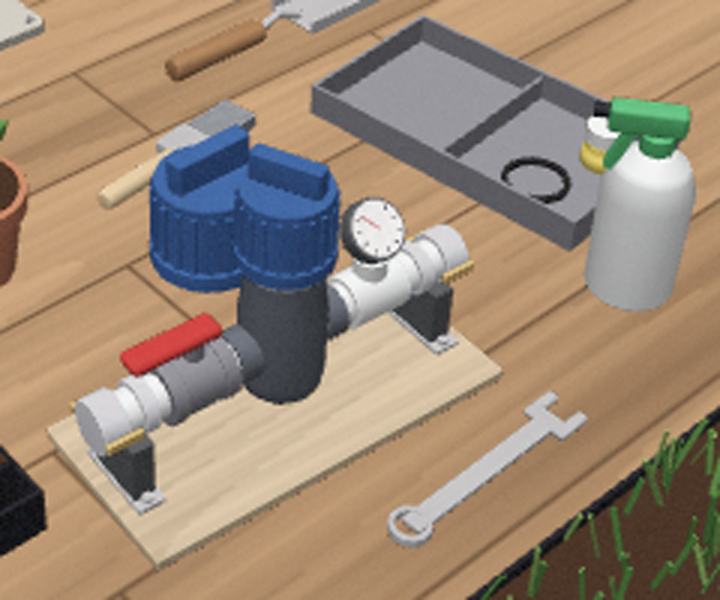

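View pics/b.png

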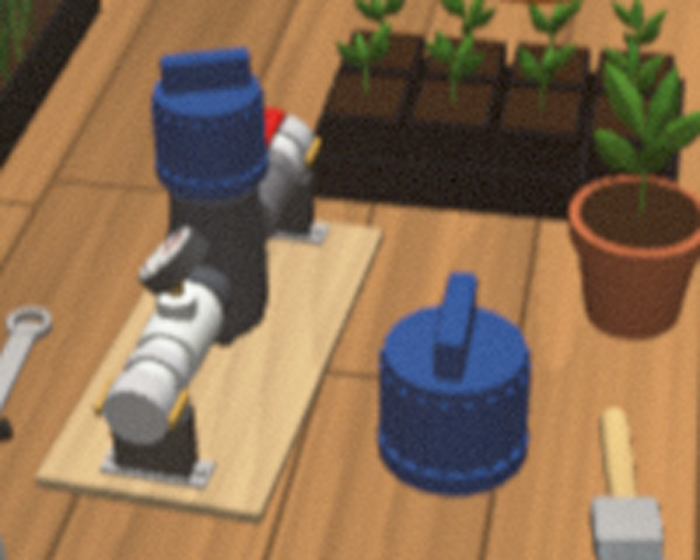

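View pics/c.png

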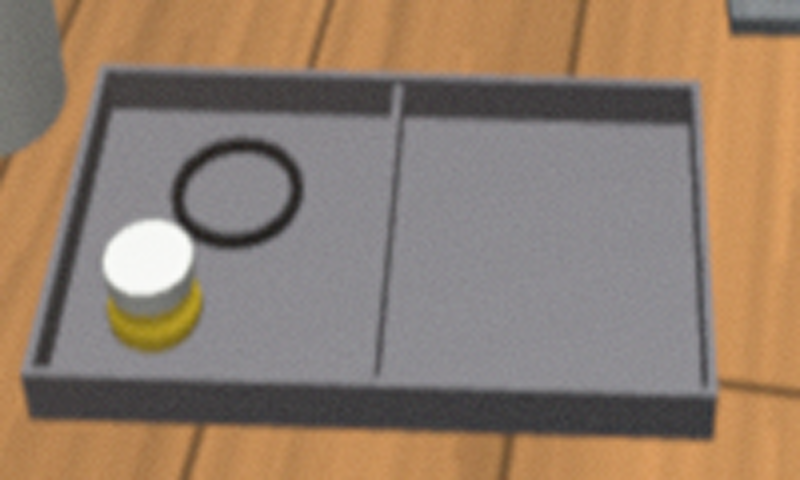

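Run:
```python
from h import *
np.set_printoptions(precision=4,suppress=True)
S=lambda x,y:ray("side",200+x/3.5,190+y/3.5); C=lambda x,y:ray("scene",250+x/3,200+y/3)
print("wingtop", tri(S(206,60),C(290,161)))
sp=[(163,58),(163,72),(250,62),(245,48)]
for p in sp: print("side wing z.239",onz("side",200+p[0]/3.5,190+p[1]/3.5,.239))
for p in [(250,150),(262,143),(328,168),(325,180)]: print("scene wing",onz("scene",250+p[0]/3,200+p[1]/3,.239))
print("board",tri(S(262,518),C(500,372)))
for p in[(383,230),(262,518),(38,478)]:print(" side",onz("side",200+p[0]/3.5,190+p[1]/3.5,.012))
for p in[(50,432),(162,563),(500,370)]:print(" scene",onz("scene",250+p[0]/3,200+p[1]/3,.012))
for p in[(103,68),(698,84),(715,393),(25,375)]:print(" tray",onz("side",190+p[0]/4,360+p[1]/4,.032))
for p in[(425,18),(314,90),(575,238)]:print(" traysc",onz("scene",250+p[0]/3,200+p[1]/3,.032))
for p in[(402,118),(690,122),(707,385),(376,377)]:print(" compfloor",onz("side",190+p[0]/4,360+p[1]/4,.004))
# blue mask widest cap
for n,box in(("side",(205,280,190,250)),):
    im=cv2.imread(f"pics/{n}0.png");h=cv2.cvtColor(im,cv2.COLOR_BGR2HSV)
    m=cv2.inRange(h,(105,120,40),(125,255,255));x0,x1,y0,y1=box
    for y in range(y0,y1,3):
        xs=np.nonzero(m[y,x0:x1])[0]
        if len(xs):print(y,x0+xs[0],x0+xs[-1])
```

```text
wingtop [ 0.6539 -0.0475  0.2336]
side wing z.239 [ 0.6773 -0.0378  0.239 ]
side wing z.239 [ 0.6728 -0.0209  0.239 ]
side wing z.239 [ 0.6228 -0.0415  0.239 ]
side wing z.239 [ 0.6299 -0.0584  0.239 ]
scene wing [ 0.6347 -0.0648  0.239 ]
scene wing [ 0.6339 -0.0535  0.239 ]
scene wing [ 0.6821 -0.0377  0.239 ]
scene wing [ 0.6902 -0.0479  0.239 ]
board [ 0.654   0.1169 -0.0318]
 side [ 0.5656 -0.1967  0.012 ]
 side [0.5887 0.1222 0.012 ]
 side [0.7363 0.1088 0.012 ]
 scene [ 0.5774 -0.2038  0.012 ]
 scene [ 0.722  -0.2128  0.012 ]
 scene [0.743  0.0992 0.012 ]
 tray [0.6727 0.265  0.032 ]
 tray [0.3881 0.2309 0.032 ]
 tray [0.3687 0.3957 0.032 ]
 tray [0.6529 0.4311 0.032 ]
 traysc [0.3779 0.3897 0.032 ]
 traysc [0.3995 0.2206 0.032 ]
 traysc [0.6914 0.2437 0.032 ]
 compfloor [0.5296 0.2496 0.004 ]
 compfloor [0.3905 0.2305 0.004 ]
 compfloor [0.3719 0.3734 0.004 ]
 compfloor [0.5133 0.3913 0.004 ]
205 258 269
208 247 268
214 245 272
217 244 273
220 244 273
223 247 271
226 250 261
229 267 267
232 274 274
235 257 275
238 246 274
241 249 270
244 264 264
```

Run:
```python
from h import *
np.set_printoptions(precision=4,suppress=True)
st=r.read_state()
for n in("scene","side"):
    print(n,"cam",ray(n,0,0)[0],"tcp",proj(n,st["ee_pos"]),"base",proj(n,[0,0,0]))
for p in[(490,293),(594,293),(628,375),(506,366)]:print(" side",onz("side",*p,.012))
for p in[(164,208),(264,207),(181,233)]:print(" scene",onz("scene",*p,.012))
a=cv2.imread("pics/scene0.png")[150:270,130:290]; b=cv2.imread("pics/side0.png")[250:400,470:640]; c=cv2.imread("pics/side0.png")[60:160,380:500]
f=lambda x,s:cv2.resize(x,(s,450),interpolation=2)
cv2.imwrite("pics/d1.png",f(a,600));cv2.imwrite("pics/d2.png",f(b,510));cv2.imwrite("pics/d3.png",f(c,540))
```

```text
scene cam [ 1.2709 -0.6266  0.8873] tcp [ 22.9353 266.8849] base [214.0241 206.8887]
side cam [0.3806 0.9099 0.7907] tcp [429.3365 135.5021] base [545.5319 332.5769]
 side [ 0.1096 -0.1095  0.012 ]
 side [-0.1397 -0.1488  0.012 ]
 side [-0.1321  0.1163  0.012 ]
 side [0.1064 0.129  0.012 ]
 scene [-0.0741 -0.1296  0.012 ]
 scene [0.1145 0.1091 0.012 ]
 scene [ 0.0772 -0.1513  0.012 ]
```

View pics/d1.png

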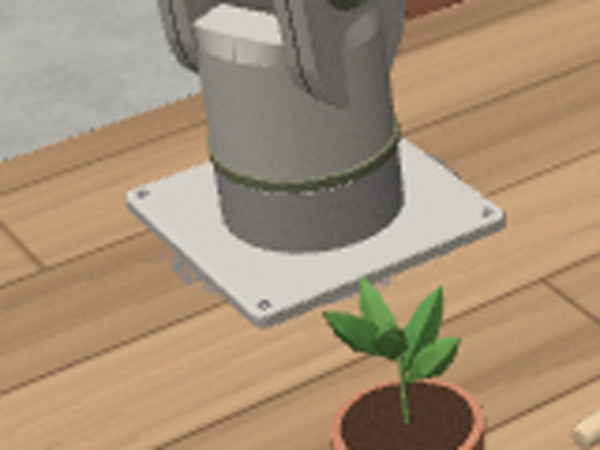

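View pics/d2.png

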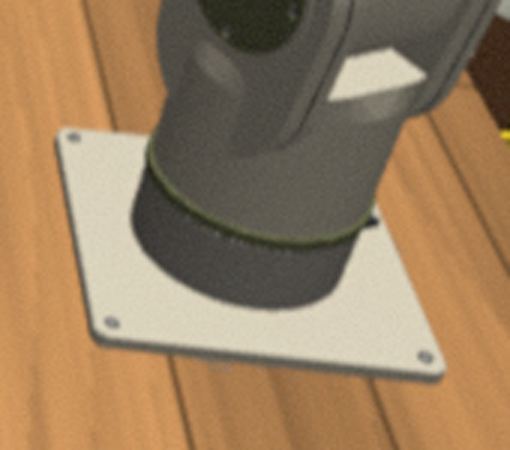

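View pics/d3.png

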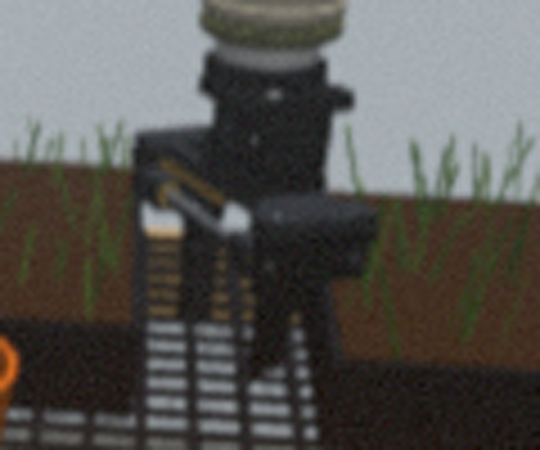

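Run:
```python
from h import *
np.set_printoptions(precision=4,suppress=True)
for z in(.008,.014):
  for n,o,s,P in(("side",(470,250),3,[(60,130),(95,336),(443,372)]),("scene",(130,150),3.75,[(128,197),(258,317),(505,215)])):
    for p in P: print(n,onz(n,o[0]+p[0]/s,o[1]+p[1]/s,z))
# tcp in side: fingertips d3 scale 4.5 off(380,60)
```

```text
side [ 0.1084 -0.1134  0.008 ]
side [0.1122 0.1149 0.008 ]
side [-0.115   0.1126  0.008 ]
scene [-0.1088 -0.1128  0.008 ]
scene [ 0.1107 -0.1134  0.008 ]
scene [0.112 0.113 0.008]
side [ 0.1105 -0.1056  0.014 ]
side [0.1143 0.121  0.014 ]
side [-0.1112  0.1187  0.014 ]
scene [-0.0993 -0.1163  0.014 ]
scene [ 0.1186 -0.1169  0.014 ]
scene [0.12   0.1079 0.014 ]
```

Run:
```python
from h import *
np.set_printoptions(precision=4,suppress=True)
S=lambda x,y:ray("side",200+x/3.5,190+y/3.5); C=lambda x,y:ray("scene",250+x/3,200+y/3); T=lambda x,y:ray("side",190+x/4,360+y/4)
def res(a,b):
    X=tri(a,b);e=[np.linalg.norm(np.cross(X-c,d/np.linalg.norm(d))) for c,d in(a,b)];return X,e
print("tray",res(T(698,84),C(314,90)),res(T(715,393),C(425,18)),res(T(103,68),C(575,238)))
print("board",res(S(38,478),C(500,370)),res(S(383,230),C(50,432)))
print("wing c",res(S(206,60),C(290,161)))
print("wing far -x",res(S(245,48),C(250,150)),"wing -x +y",res(S(250,62),C(262,143)))
print("pot/plank etc")
```

```text
tray (array([0.3901, 0.2269, 0.0255]), [np.float64(0.0023211409265609007), np.float64(0.002321140926560911)]) (array([0.3706, 0.3945, 0.0278]), [np.float64(0.0024379262065043665), np.float64(0.0024379262065043054)]) (array([0.68  , 0.2557, 0.0191]), [np.float64(0.0028704762293474953), np.float64(0.0028704762293475824)])
board (array([0.7392, 0.1035, 0.0065]), [np.float64(0.0004954031276035464), np.float64(0.0004954031276035283)]) (array([ 0.5692, -0.2017,  0.0062]), [np.float64(0.003184677925664305), np.float64(0.0031846779256643303)])
wing c (array([ 0.6539, -0.0475,  0.2336]), [np.float64(0.0014056801538189793), np.float64(0.0014056801538189865)])
wing far -x (array([ 0.6314, -0.0626,  0.2363]), [np.float64(0.0005240784301013396), np.float64(0.0005240784301013423)]) wing -x +y (array([ 0.6264, -0.0488,  0.2336]), [np.float64(0.001833134800482183), np.float64(0.001833134800482333)])
pot/plank etc
```

```bash
cat >> h.py <<'E'
from scipy.spatial.transform import Rotation as Ro
def go(p,jawyaw=None):
    "world target TCP -> slide cm, roll deg (jaw axis yaw deg, mod 180)"
    s=r.read_state();W=Ro.from_quat(s["eef_rot"]).as_matrix()
    print("t",round(s["time"],2),"pos",s["ee_pos"].round(4),"w",round(s["width"],4),"F",s["ft_force"].round(2))
    print("axes x",W[:,0].round(3),"y",W[:,1].round(3),"z",W[:,2].round(3),"q7",s["joint_positions"].round(2))
    print("slide",(W.T@(np.array(p)-s["ee_pos"])*100).round(2))
    if jawyaw is not None:
        y=np.degrees(np.arctan2(W[1,1],W[0,1]));d=(jawyaw-y+90)%180-90
        print("yaw now",y.round(1),"roll",(-d).round(1))
E
python3 - <<'E'
from h import *
go([.655,-.048,.37],110)
E
```

```text
t 0.15 pos [ 0.2688 -0.5639  0.222 ] w 0.0871 F [-0.32 -0.02 -0.16]
axes x [-0.001  0.001 -1.   ] y [ 0.43  -0.903 -0.001] z [-0.903 -0.43   0.   ] q7 [ 1.1   0.33 -0.06  1.46  0.02  1.35 -0.09]
slide [-14.77 -29.97 -57.06]
yaw now -64.5 roll 5.5
```

```bash
python3 -m jog '[{"slide":[-4,0,0],"roll":0},{"slide":[-8,0,0],"roll":0},{"slide":[-12,-2,-3],"roll":0},{"slide":[-14.5,-4,-6.5],"roll":0},{"slide":[-14.8,-6,-10],"roll":0}]' 0
python3 -m jog '[{"slide":[0,-1.8,-3.5],"roll":0},{"slide":[0,-3.6,-7],"roll":0},{"slide":[0,-5.4,-10.5],"roll":0},{"slide":[0,-7.2,-14],"roll":0},{"slide":[0,-9,-17.5],"roll":0}]'
python3 - <<'E'
from h import *
go([.655,-.048,.37],110)
E
```

```text
time: 0.57
ee_pos: [0.3248, -0.4793, 0.3702]
eef_rot: [0.69, 0.154, -0.69, 0.156]
ft_force: [0.9, -0.8, 0.5]
width: 0.0867
time: 0.98
ee_pos: [0.4454, -0.3214, 0.37]
eef_rot: [0.69, 0.153, -0.69, 0.156]
ft_force: [0.8, -0.5, -0.8]
width: 0.0867
t 0.98 pos [ 0.4454 -0.3214  0.37  ] w 0.0867 F [ 0.82 -0.48 -0.84]
axes x [ 0.002 -0.003 -1.   ] y [ 0.427 -0.904  0.004] z [-0.904 -0.427 -0.   ] q7 [ 0.77  0.14 -0.26  1.39  0.04  1.61 -0.62]
slide [ -0.06 -15.78 -30.63]
yaw now -64.7 roll 5.3
```

```bash
python3 -m jog '[{"slide":[0,-1.8,-3.5],"roll":0},{"slide":[0,-3.6,-7],"roll":0},{"slide":[0,-5.4,-10.5],"roll":0},{"slide":[0,-7.2,-14],"roll":2},{"slide":[0,-9,-17.5],"roll":5.5}]'
python3 -m jog '[{"slide":[0,-1.8,-3.5],"roll":0},{"slide":[0,-3.6,-7],"roll":0},{"slide":[0,-5.2,-10],"roll":0},{"slide":[0,-5.2,-10],"roll":0},{"slide":[0,-5.2,-10],"roll":0}]'
python3 - <<'E'
from h import *
go([.655,-.048,.37],110)
cv2.imwrite("pics/w1.png",r.camera("wrist")[:,:,::-1])
E
```

```text
time: 1.4
ee_pos: [0.5659, -0.1637, 0.3696]
eef_rot: [0.697, 0.12, -0.696, 0.122]
ft_force: [0.6, 0.1, -0.6]
width: 0.0873
time: 1.82
ee_pos: [0.6432, -0.0787, 0.3681]
eef_rot: [-0.696, -0.122, 0.697, -0.123]
ft_force: [-0.6, -0.7, -0.6]
width: 0.0869
t 1.82 pos [ 0.6432 -0.0787  0.3681] w 0.0869 F [-0.57 -0.68 -0.62]
axes x [-0.    -0.002 -1.   ] y [ 0.341 -0.94   0.002] z [-0.94  -0.341  0.001] q7 [ 0.34  0.39 -0.43  1.1   0.16  1.68 -1.27]
slide [-0.2  -2.49 -2.15]
yaw now -70.1 roll -0.1
```

View pics/w1.png

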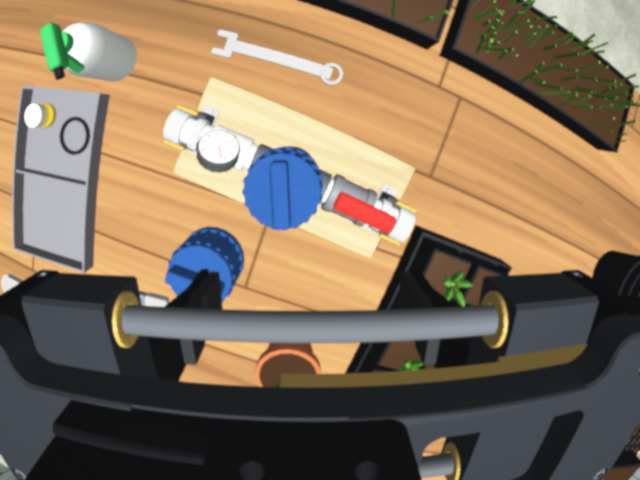

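Run:
```python
import cv2
a=cv2.imread("pics/w1.png")
cv2.imwrite("pics/w1a.png",cv2.resize(a[140:240,230:340],None,fx=6,fy=6,interpolation=2)); cv2.imwrite("pics/w1b.png",cv2.resize(a[80:280,0:120],None,fx=3,fy=3,interpolation=2))
```

```text
(no output)
```

View pics/w1a.png

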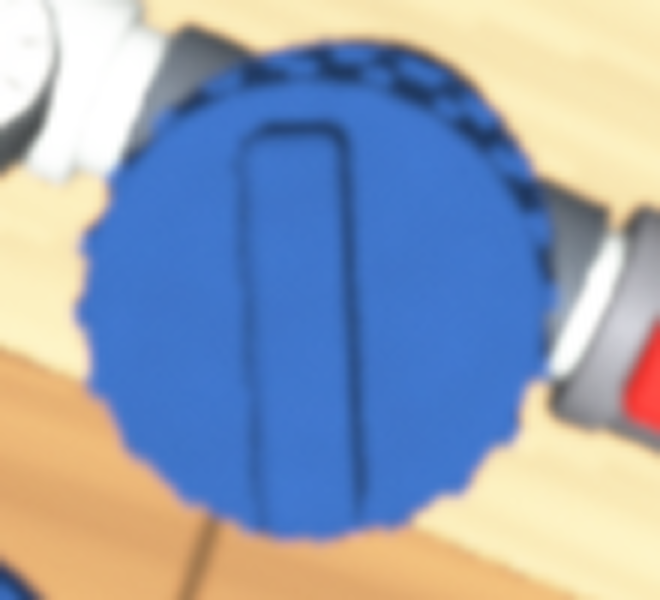

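View pics/w1b.png

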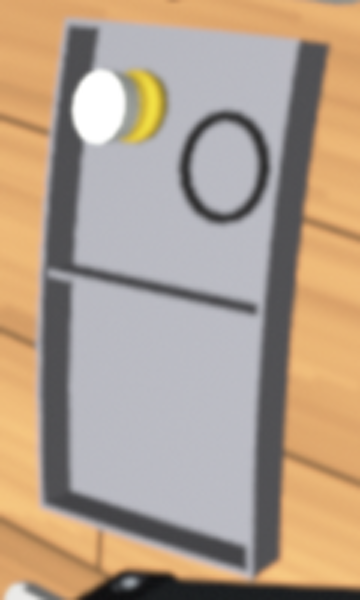

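Run:
```python
from h import *
np.set_printoptions(precision=4,suppress=True)
s=dict(ee_pos=np.array([0.6432,-0.0787,0.3681]));q=r.read_state()["eef_rot"]
def W(x,y,z,o=(230,140),f=6):
    c,d=wray(o[0]+(x+.5)/f-.5,o[1]+(y+.5)/f-.5,s["ee_pos"],q);return c+d*(z-c[2])/d[2]
a,b,c,d=[W(*p,.239) for p in[(246,132),(342,130),(264,525),(360,515)]]
print(a,b,c,d); print("width",np.linalg.norm(a-b),"len",np.linalg.norm(a-c),np.linalg.norm(b-d))
far=(a+b)/2; u=(c+d-a-b);u/=np.linalg.norm(u); print("centre",far+u*.028,"yaw",np.degrees(np.arctan2(u[1],u[0])))
# dome outline circle at top z=.215
pts=[(120,170),(85,300),(180,495),(310,535),(430,515),(540,370),(390,80)]
P=np.array([W(*p,.215)[:2] for p in[(85,300),(125,420),(180,490),(310,535),(430,515),(510,440),(330,78),(180,120),(480,150)]])
A=np.c_[2*P,np.ones(len(P))];x=np.linalg.lstsq(A,(P**2).sum(1),rcond=None)[0];print("dome c",x[:2],"R",np.sqrt(x[2]+x[:2]@x[:2]))
B=lambda x,y,z:W(x,y,z,(0,80),3)
for p in[(67,20),(328,45),(42,505),(252,577)]:print("rim",B(*p,.032))
for p in[(72,281),(255,312),(70,492),(245,547)]:print("floor",B(*p,.004))
```

```text
[ 0.6807 -0.0345  0.239 ] [ 0.6851 -0.0463  0.239 ] [ 0.6312 -0.0537  0.239 ] [ 0.6369 -0.0655  0.239 ]
width 0.012565134233565273 len 0.053134168726337534 0.05190035972202936
centre [ 0.6568 -0.0506  0.239 ] yaw -158.5841862683701
dome c [ 0.657  -0.0509] R 0.03337749210401307
rim [0.6578 0.4246 0.032 ]
rim [0.6796 0.2408 0.032 ]
rim [0.3747 0.3908 0.032 ]
rim [0.3925 0.2256 0.032 ]
floor [0.507  0.4057 0.004 ]
floor [0.5294 0.2646 0.004 ]
floor [0.3743 0.3905 0.004 ]
floor [0.3916 0.2485 0.004 ]
```

```bash
python3 -c "
from h import *
go([.657,-.051,.219],111.4)"
```

```text
t 1.87 pos [ 0.6427 -0.0807  0.3686] w 0.0872 F [-0.48 -0.48  0.64]
axes x [ 0.    -0.003 -1.   ] y [ 0.338 -0.941  0.003] z [-0.941 -0.338  0.001] q7 [ 0.34  0.39 -0.43  1.1   0.16  1.68 -1.27]
slide [14.96 -2.36 -2.37]
yaw now -70.3 roll -1.7
```

```bash
python3 -m jog '[{"slide":[2,-1.2,-1.2],"roll":-1.7},{"slide":[5,-2.4,-2.4],"roll":-1.7},{"slide":[8,-2.4,-2.4],"roll":-1.7},{"slide":[8,-2.4,-2.4],"roll":-1.7},{"slide":[8,-2.4,-2.4],"roll":-1.7}]'
python3 - <<'E'
from h import *
go([.657,-.051,.219],111.4)
cv2.imwrite("pics/w2.png",r.camera("wrist")[:,:,::-1])
cv2.imwrite("pics/s2.png",cv2.resize(r.camera("side")[120:300,170:370,::-1],None,fx=3,fy=3))
go([.657,-.051,.219],111.4)
E
```

```text
time: 2.28
ee_pos: [0.6561, -0.0524, 0.2882]
eef_rot: [-0.694, -0.129, 0.696, -0.132]
ft_force: [0.2, -0.3, 0.6]
width: 0.0872
t 2.28 pos [ 0.6561 -0.0524  0.2882] w 0.0872 F [ 0.18 -0.31  0.57]
axes x [-0.002 -0.004 -1.   ] y [ 0.363 -0.932  0.003] z [-0.932 -0.363  0.004] q7 [ 0.31  0.42 -0.44  1.23  0.18  1.53 -1.3 ]
slide [ 6.92 -0.12 -0.16]
yaw now -68.7 roll -0.1
t 2.38 pos [ 0.6575 -0.052   0.2912] w 0.0871 F [ 0.22 -0.01  0.05]
axes x [ 0.003 -0.004 -1.   ] y [ 0.363 -0.932  0.005] z [-0.932 -0.363 -0.001] q7 [ 0.31  0.42 -0.44  1.23  0.18  1.53 -1.3 ]
slide [ 7.22 -0.15  0.02]
yaw now -68.7 roll -0.1
```

View pics/w2.png

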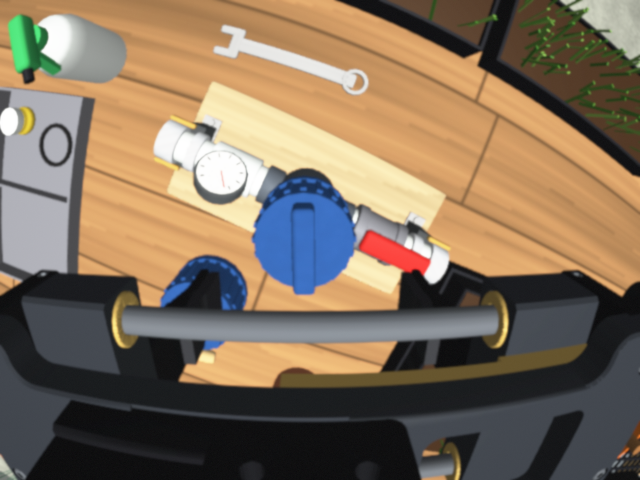

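View pics/s2.png

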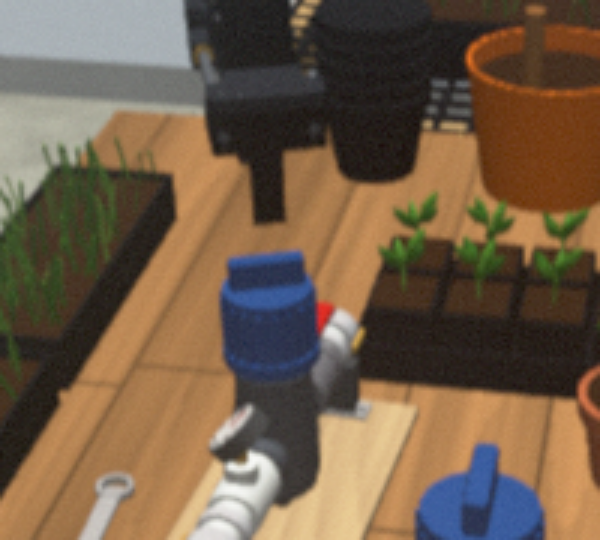

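Run:
```python
import cv2
a=cv2.imread("pics/w2.png")
cv2.imwrite("pics/w2a.png",cv2.resize(a[160:310,240:370],None,fx=4,fy=4,interpolation=2))
```

```text
(no output)
```

View pics/w2a.png

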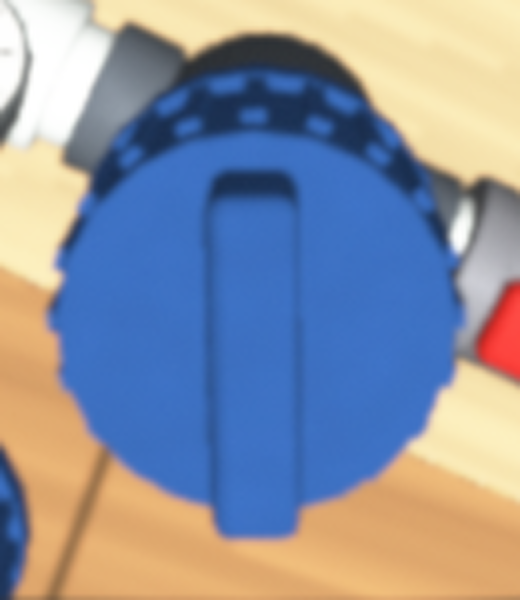

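Run:
```python
from h import *
np.set_printoptions(precision=4,suppress=True)
s=r.read_state();p0=np.array([.6568,-.0522,.29])
def W(x,y,z):
    c,d=wray(240+(x+.5)/4-.5,160+(y+.5)/4-.5,p0,s["eef_rot"]);return c+d*(z-c[2])/d[2]
a,b,c,d=[W(*p,.239) for p in[(211,195),(297,195),(216,536),(298,536)]]
u=(c+d-a-b)/2;print((a+b+c+d)/4,"len",np.linalg.norm(u),"w",np.linalg.norm(a-b),np.linalg.norm(c-d),np.degrees(np.arctan2(-u[1],-u[0])))
```

```text
[ 0.6579 -0.0494  0.239 ] len 0.05461088506214274 w 0.012577771711902792 0.012906453455037077 21.49197611793398
```

```bash
python3 -m jog '[{"slide":[2.5,-0.2,0],"roll":0},{"slide":[5,-0.2,0],"roll":0},{"slide":[6.3,-0.2,0],"roll":0},{"slide":[7,-0.2,0],"roll":0},{"slide":[7,-0.2,0],"roll":0}]'
python3 -c "
from h import *
go([.6575,-.050,.219],111.5)"
```

```text
time: 2.8
ee_pos: [0.6568, -0.0511, 0.2211]
eef_rot: [0.695, 0.129, -0.694, 0.132]
ft_force: [-0.6, -0.7, -0.1]
width: 0.0872
t 2.8 pos [ 0.6568 -0.0511  0.2211] w 0.0872 F [-0.57 -0.68 -0.15]
axes x [ 0.002 -0.004 -1.   ] y [ 0.363 -0.932  0.005] z [-0.932 -0.363 -0.001] q7 [ 0.32  0.44 -0.44  1.35  0.19  1.39 -1.31]
slide [ 0.21 -0.08 -0.1 ]
yaw now -68.7 roll -0.2
```

Close on the wing, then lift.

```bash
python3 -m jog '[{"slide":[0.1,-0.1,-0.1],"roll":0},{"slide":[0.1,-0.1,-0.1],"roll":0},{"slide":[0.1,-0.1,-0.1],"roll":0},{"slide":[0.1,-0.1,-0.1],"roll":0},{"slide":[0.1,-0.1,-0.1],"roll":0}]' 1 25
python3 -m jog '[{"slide":[0,0,0],"roll":0},{"slide":[0,0,0],"roll":0},{"slide":[0,0,0],"roll":0},{"slide":[0,0,0],"roll":0},{"slide":[0,0,0],"roll":0}]'
```

```text
time: 3.22
ee_pos: [0.6577, -0.0497, 0.2207]
eef_rot: [0.696, 0.129, -0.694, 0.132]
ft_force: [0.7, -0.8, -0.5]
width: 0.0616
time: 3.63
ee_pos: [0.6576, -0.0497, 0.2207]
eef_rot: [0.696, 0.129, -0.694, 0.132]
ft_force: [-0.1, -0.2, 0.3]
width: 0.0282
```

```bash
python3 -m jog '[{"slide":[0,0,0],"roll":0},{"slide":[0,0,0],"roll":0},{"slide":[0,0,0],"roll":0},{"slide":[0,0,0],"roll":0},{"slide":[0,0,0],"roll":0}]'
```

```text
time: 4.05
ee_pos: [0.6575, -0.0497, 0.2205]
eef_rot: [0.696, 0.129, -0.694, 0.132]
ft_force: [-0.1, 0.4, -1.9]
width: 0.0135
```

```bash
python3 -m jog '[{"slide":[-0.5,0,0],"roll":0},{"slide":[-1.2,0,0],"roll":0},{"slide":[-2,0,0],"roll":0},{"slide":[-3,0,0],"roll":0},{"slide":[-4,0,0],"roll":0}]'
python3 -c "
from h import *
go([.454,.315,.34])
cv2.imwrite('pics/s3.png',r.camera('side')[100:340,130:450,::-1])"
```

```text
time: 4.47
ee_pos: [0.6575, -0.0495, 0.262]
eef_rot: [0.696, 0.129, -0.694, 0.132]
ft_force: [0.0, -0.0, -0.9]
width: 0.014
t 4.47 pos [ 0.6575 -0.0495  0.262 ] w 0.014 F [ 0.03 -0.04 -0.89]
axes x [ 0.004 -0.004 -1.   ] y [ 0.363 -0.932  0.005] z [-0.932 -0.363 -0.002] q7 [ 0.31  0.43 -0.44  1.28  0.18  1.47 -1.31]
slide [ -8.03 -41.31   5.73]
```

View pics/s3.png

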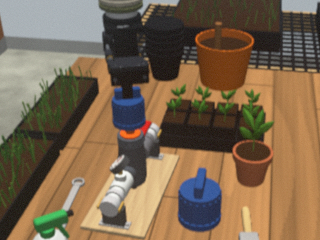

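```bash
python3 -m jog '[{"slide":[-1.5,0,0],"roll":0},{"slide":[-3.5,0,0],"roll":0},{"slide":[-5.5,0,0],"roll":0},{"slide":[-7.5,0,0],"roll":0},{"slide":[-9,-1,0.1],"roll":0}]'
python3 -m jog '[{"slide":[0,-2.5,0.3],"roll":0},{"slide":[0,-5.5,0.7],"roll":0},{"slide":[0,-8.5,1.1],"roll":0},{"slide":[0,-11.5,1.5],"roll":0},{"slide":[0,-14.5,2],"roll":0}]'
python3 -m jog '[{"slide":[0,-3,0.4],"roll":0},{"slide":[0,-6,0.8],"roll":0},{"slide":[0,-9,1.3],"roll":0},{"slide":[0,-12,1.7],"roll":0},{"slide":[0,-15,2.1],"roll":0}]'
python3 -c "
from h import *
go([.454,.315,.34])"
```

```text
time: 4.93
ee_pos: [0.6537, -0.042, 0.3564]
eef_rot: [0.698, 0.127, -0.693, 0.132]
ft_force: [0.2, -0.0, -0.7]
width: 0.0137
time: 5.35
ee_pos: [0.582, 0.0873, 0.3557]
eef_rot: [0.698, 0.127, -0.692, 0.132]
ft_force: [0.8, 0.0, -0.4]
width: 0.0138
time: 5.77
ee_pos: [0.5075, 0.2209, 0.3551]
eef_rot: [0.698, 0.127, -0.692, 0.132]
ft_force: [0.1, 0.4, -0.1]
width: 0.0137
t 5.77 pos [0.5075 0.2209 0.3551] w 0.0137 F [ 0.06  0.42 -0.1 ]
axes x [ 0.01  -0.005 -1.   ] y [ 0.36  -0.933  0.009] z [-0.933 -0.36  -0.008] q7 [ 0.03  0.18 -0.62  1.4   0.11  1.59 -1.78]
slide [  1.4  -10.72   1.61]
```

```bash
python3 -m jog '[{"slide":[0,-3,0.4],"roll":0},{"slide":[2,-6,0.9],"roll":0},{"slide":[5,-9,1.3],"roll":0},{"slide":[8,-10.7,1.6],"roll":0},{"slide":[11,-10.7,1.6],"roll":0}]'
python3 -m jog '[{"slide":[2.5,0,0],"roll":0},{"slide":[5,0,0],"roll":0},{"slide":[7,0,0],"roll":0},{"slide":[7.5,0,0],"roll":0},{"slide":[7.5,0,0],"roll":0}]'
python3 - <<'E'
from h import *
cv2.imwrite('pics/s4.png',cv2.resize(r.camera('side')[200:480,160:480,::-1],None,fx=2,fy=2))
cv2.imwrite('pics/c4.png',cv2.resize(r.camera('scene')[120:300,300:540,::-1],None,fx=3,fy=3))
go([.454,.315,.0715])
E
```

```text
time: 6.18
ee_pos: [0.452, 0.319, 0.2439]
eef_rot: [0.698, 0.13, -0.691, 0.134]
ft_force: [0.3, 0.1, -1.0]
width: 0.0139
time: 6.6
ee_pos: [0.4524, 0.3184, 0.1683]
eef_rot: [0.698, 0.13, -0.692, 0.134]
ft_force: [-0.7, 0.7, -0.9]
width: 0.0141
t 6.7 pos [0.4534 0.3193 0.1704] w 0.0137 F [ 0.85  0.22 -0.7 ]
axes x [ 0.013 -0.002 -1.   ] y [ 0.366 -0.93   0.006] z [-0.93  -0.366 -0.011] q7 [-0.12  0.28 -0.68  1.7   0.19  1.22 -2.04]
slide [9.89 0.36 0.21]
```

View pics/s4.png

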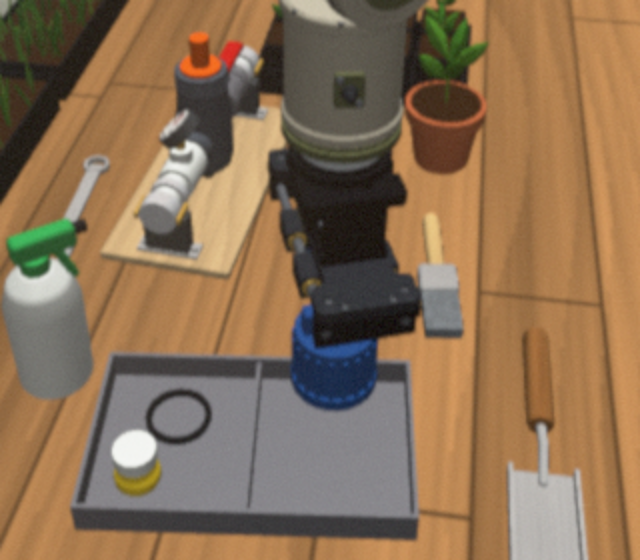

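View pics/c4.png

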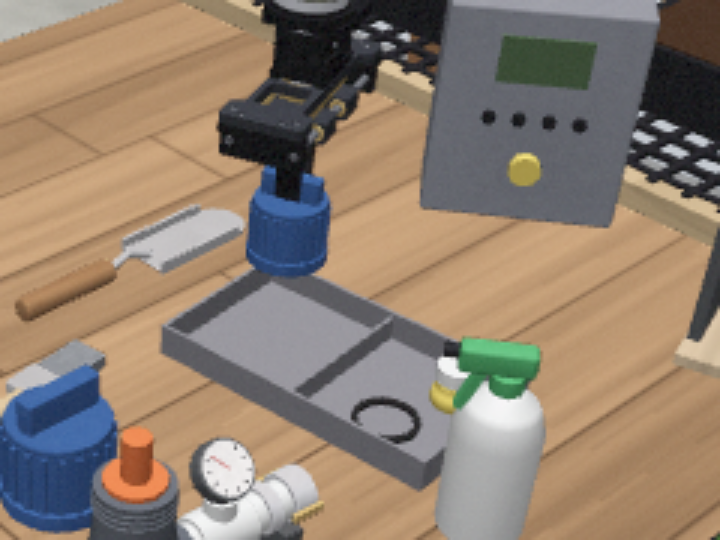

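```bash
python3 -m jog '[{"slide":[2.5,0.3,0.2],"roll":0},{"slide":[5,0.3,0.2],"roll":0},{"slide":[7,0.3,0.2],"roll":0},{"slide":[8.5,0.3,0.2],"roll":0},{"slide":[9,0.3,0.2],"roll":0}]'
python3 -m jog '[{"slide":[0.1,0,0],"roll":0},{"slide":[0.3,0,0],"roll":0},{"slide":[0.5,0,0],"roll":0},{"slide":[0.6,0,0],"roll":0},{"slide":[0.7,0,0],"roll":0}]'
python3 -c "
from h import *
go([.454,.315,.0715])"
```

```text
time: 7.12
ee_pos: [0.4539, 0.3153, 0.0799]
eef_rot: [0.699, 0.13, -0.691, 0.133]
ft_force: [-0.2, 0.4, -0.7]
width: 0.014
time: 7.53
ee_pos: [0.4544, 0.3157, 0.0736]
eef_rot: [0.699, 0.13, -0.69, 0.133]
ft_force: [-0.2, 0.1, -1.2]
width: 0.0142
t 7.53 pos [0.4544 0.3157 0.0736] w 0.0142 F [-0.2   0.12 -1.19]
axes x [ 0.013 -0.002 -1.   ] y [ 0.366 -0.931  0.006] z [-0.931 -0.366 -0.012] q7 [-0.14  0.38 -0.65  1.8   0.27  1.04 -2.1 ]
slide [0.21 0.05 0.06]
```

```bash
python3 -m jog '[{"slide":[0.1,0,0],"roll":0},{"slide":[0.15,0,0],"roll":0},{"slide":[0.2,0,0],"roll":0},{"slide":[0.25,0,0],"roll":0},{"slide":[0.25,0,0],"roll":0}]'
```

```text
time: 7.95
ee_pos: [0.4548, 0.3158, 0.0715]
eef_rot: [0.7, 0.13, -0.69, 0.133]
ft_force: [-0.1, -1.2, 2.7]
width: 0.0136
```

```bash
python3 -m jog '[{"slide":[0,0,0],"roll":0},{"slide":[0,0,0],"roll":0},{"slide":[0,0,0],"roll":0},{"slide":[0,0,0],"roll":0},{"slide":[0,0,0],"roll":0}]' 0.5
python3 -m jog '[{"slide":[-0.5,0,0],"roll":0},{"slide":[-2,0,0],"roll":0},{"slide":[-4,0,0],"roll":0},{"slide":[-7,0,0],"roll":0},{"slide":[-10,0,0],"roll":0}]'
python3 -m jog '[{"slide":[-3,0,0],"roll":0},{"slide":[-6,0,0],"roll":0},{"slide":[-10,0,0],"roll":0},{"slide":[-14,0,0],"roll":0},{"slide":[-17,0,0],"roll":0}]'
python3 - <<'E'
from h import *
go([.657,-.05,.34],10)
cv2.imwrite('pics/s5.png',r.camera('side')[:,:,::-1])
cv2.imwrite('pics/c5.png',r.camera('scene')[:,:,::-1])
E
```

```text
time: 8.37
ee_pos: [0.4547, 0.3157, 0.0714]
eef_rot: [0.699, 0.13, -0.69, 0.133]
ft_force: [0.1, -1.0, 0.6]
width: 0.0386
time: 8.78
ee_pos: [0.4527, 0.3157, 0.1724]
eef_rot: [0.699, 0.13, -0.69, 0.133]
ft_force: [0.4, -0.2, 0.1]
width: 0.0431
time: 9.2
ee_pos: [0.4503, 0.3162, 0.3463]
eef_rot: [0.7, 0.131, -0.689, 0.133]
ft_force: [1.0, 0.7, 0.1]
width: 0.0433
t 9.2 pos [0.4503 0.3162 0.3463] w 0.0433 F [1.01 0.74 0.06]
axes x [ 0.015 -0.    -1.   ] y [ 0.366 -0.93   0.006] z [-0.93  -0.366 -0.014] q7 [-0.1   0.18 -0.69  1.43  0.13  1.56 -1.98]
slide [ 0.96 41.64 -5.8 ]
yaw now -68.5 roll -78.5
```

View pics/s5.png

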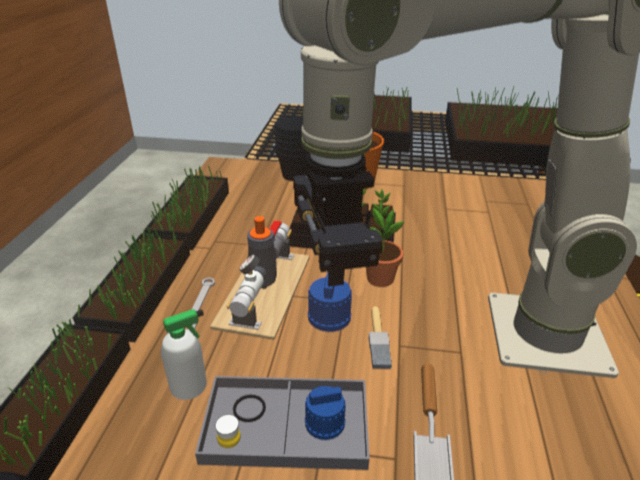

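View pics/c5.png

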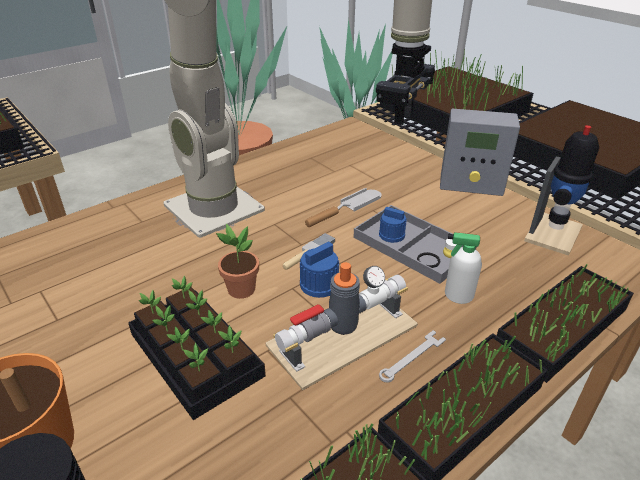

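```bash
python3 -m jog '[{"slide":[0,3,-0.4],"roll":0},{"slide":[0,6.5,-0.9],"roll":0},{"slide":[0,10,-1.4],"roll":0},{"slide":[0,13.5,-1.9],"roll":0},{"slide":[0,17,-2.4],"roll":0}]' 0.3
python3 -m jog '[{"slide":[0,3.5,-0.5],"roll":0},{"slide":[0,7,-1],"roll":0},{"slide":[0,10.5,-1.5],"roll":0},{"slide":[0,14,-2],"roll":0},{"slide":[0,17,-2.4],"roll":0}]'
python3 -c "
from h import *
go([.6575,-.05,.30],112)"
```

```text
time: 9.72
ee_pos: [0.5363, 0.1665, 0.3496]
eef_rot: [0.702, 0.132, -0.688, 0.132]
ft_force: [-0.4, -0.1, 0.3]
width: 0.0599
time: 10.13
ee_pos: [0.6215, 0.0145, 0.3505]
eef_rot: [0.701, 0.131, -0.688, 0.132]
ft_force: [0.2, -0.2, 0.2]
width: 0.0611
t 10.13 pos [0.6215 0.0145 0.3505] w 0.0611 F [ 0.23 -0.25  0.19]
axes x [ 0.019  0.002 -1.   ] y [ 0.366 -0.931  0.005] z [-0.931 -0.366 -0.018] q7 [ 0.25  0.32 -0.47  1.24  0.14  1.59 -1.39]
slide [ 5.1   7.29 -0.9 ]
yaw now -68.6 roll -0.6
```

```bash
python3 -m jog '[{"slide":[1,3,-0.4],"roll":0},{"slide":[3,6,-0.8],"roll":0},{"slide":[5,7.3,-0.9],"roll":0},{"slide":[5,7.3,-0.9],"roll":0},{"slide":[5,7.3,-0.9],"roll":0}]'
python3 - <<'E'
from h import *
go([.6575,-.05,.176],112)
cv2.imwrite("pics/w6.png",r.camera("wrist")[:,:,::-1])
cv2.imwrite("pics/s6.png",r.camera("side")[:,:,::-1])
cv2.imwrite("pics/c6.png",r.camera("scene")[:,:,::-1])
go([.6575,-.05,.176],112)
f=lambda n,y0,y1,x0,x1,k:cv2.imwrite(f"pics/{n}z.png",cv2.resize(cv2.imread(f"pics/{n}.png")[y0:y1,x0:x1],None,fx=k,fy=k,interpolation=2))
f("w6",130,330,220,420,3);f("s6",130,300,200,340,3.5);f("c6",200,350,290,410,4)
E
```

```text
time: 10.55
ee_pos: [0.6569, -0.0504, 0.2996]
eef_rot: [0.7, 0.131, -0.689, 0.131]
ft_force: [-0.0, 1.2, 1.0]
width: 0.0609
t 10.55 pos [ 0.6569 -0.0504  0.2996] w 0.0609 F [-0.02  1.25  1.01]
axes x [ 0.016  0.003 -1.   ] y [ 0.365 -0.931  0.003] z [-0.931 -0.365 -0.016] q7 [ 0.31  0.41 -0.44  1.23  0.17  1.52 -1.29]
slide [12.36 -0.06  0.13]
yaw now -68.6 roll -0.6
t 10.7 pos [ 0.6577 -0.0482  0.3028] w 0.0606 F [0.92 0.55 0.55]
axes x [ 0.021  0.003 -1.   ] y [ 0.368 -0.93   0.005] z [-0.93  -0.368 -0.021] q7 [ 0.31  0.4  -0.44  1.23  0.17  1.52 -1.29]
slide [12.67  0.1   0.34]
yaw now -68.4 roll -0.4
```

View pics/w6z.png

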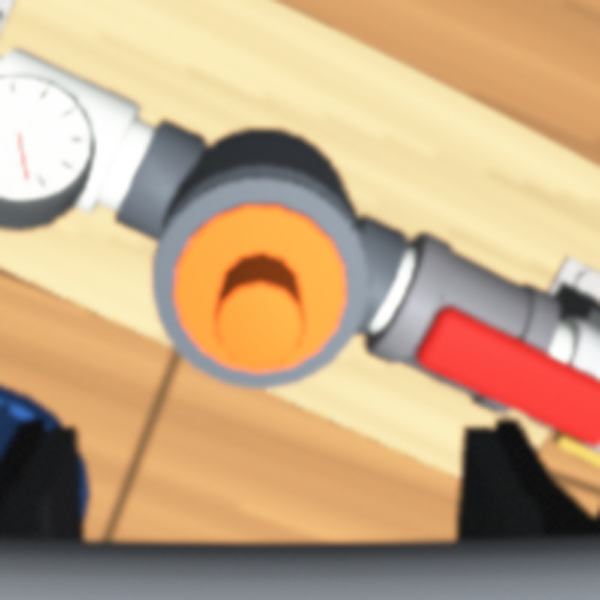

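View pics/s6z.png

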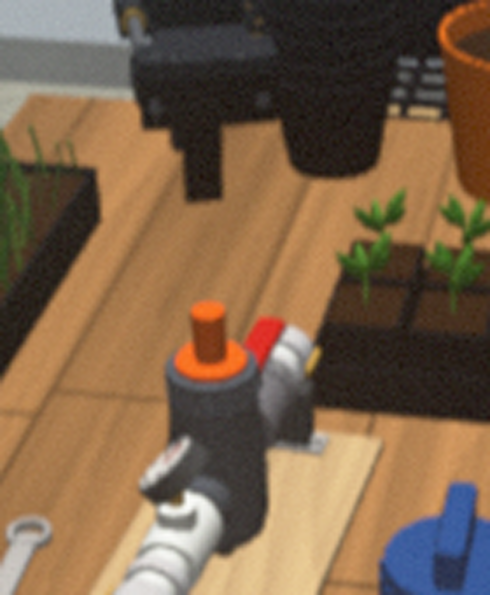

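View pics/c6z.png

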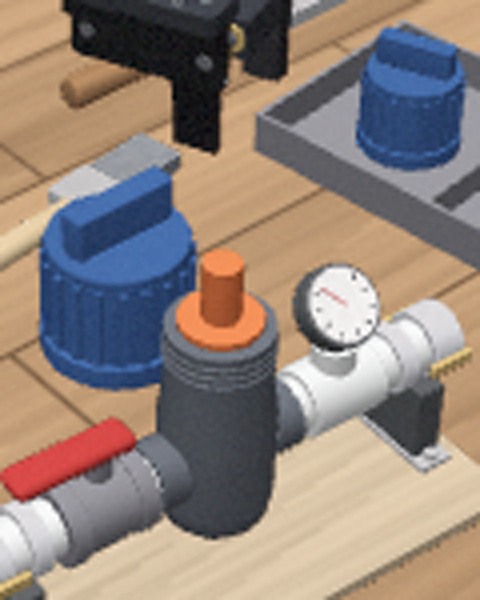

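Run:
```python
from h import *
np.set_printoptions(precision=4,suppress=True)
s=r.read_state();p0=np.array([.6570,-.0498,.3005])
def W(x,y,z):
    c,d=wray(220+(x+.5)/3-.5,130+(y+.5)/3-.5,p0,s["eef_rot"]);return c+d*(z-c[2])/d[2]
def circ(P):
    P=np.array(P)[:,:2];A=np.c_[2*P,np.ones(len(P))];x=np.linalg.lstsq(A,(P**2).sum(1),rcond=None)[0];return x[:2],np.sqrt(x[2]+x[:2]@x[:2])
print("flange",circ([W(*p,.170) for p in[(173,287),(348,287),(260,202),(260,374)]]))
print("neck",circ([W(*p,.165) for p in[(153,280),(368,280),(260,175),(260,387)]]))
print("knobtop",circ([W(*p,.206) for p in[(215,322),(305,322),(260,277)]]))
i=cv2.imread("pics/w6.png");h=cv2.cvtColor(i,cv2.COLOR_BGR2HSV);m=cv2.inRange(h,(8,130,150),(18,255,255));ct=max(cv2.findContours(m,0,2)[0],key=cv2.contourArea);print(cv2.fitEllipse(ct))
(u,v),_,_=cv2.fitEllipse(ct);c,d=wray(u,v,p0,s["eef_rot"]);print(c+d*(.170-c[2])/d[2])
for n,(u,v) in(("side",(200+208/3.5,130+308/3.5)),("scene",(290+222/4,200+260/4))):print(n,onz(n,u,v,.206))
```

```text
flange (array([ 0.657 , -0.0492]), np.float64(0.02388552308625803))
neck (array([ 0.6575, -0.049 ]), np.float64(0.029860193217961115))
knobtop (array([ 0.6579, -0.0488]), np.float64(0.01078896616719597))
((350.0286865234375, 137.435546875), (213.80445861816406, 618.3587036132812), 105.17548370361328)
[ 0.7363 -0.0547  0.17  ]
side [ 0.6533 -0.0489  0.206 ]
scene [ 0.6562 -0.0499  0.206 ]
```

```bash
python3 -m jog '[{"slide":[2.5,0,0.1],"roll":0},{"slide":[5,0,0.1],"roll":0},{"slide":[7,0,0.2],"roll":0},{"slide":[8,0,0.2],"roll":0},{"slide":[8,0,0.2],"roll":0}]'
python3 -c "
from h import *
go([.657,-.049,.177],112)"
```

```text
time: 11.12
ee_pos: [0.6566, -0.0478, 0.2215]
eef_rot: [0.701, 0.132, -0.688, 0.133]
ft_force: [0.4, 0.2, 0.3]
width: 0.0608
t 11.12 pos [ 0.6566 -0.0478  0.2215] w 0.0608 F [0.38 0.17 0.33]
axes x [ 0.019  0.003 -1.   ] y [ 0.369 -0.929  0.004] z [-0.929 -0.369 -0.019] q7 [ 0.32  0.43 -0.44  1.37  0.18  1.37 -1.31]
slide [4.45 0.11 0.09]
yaw now -68.4 roll -0.4
```

```bash
python3 -m jog '[{"slide":[1.5,0.1,0.1],"roll":0},{"slide":[3,0.1,0.1],"roll":0},{"slide":[4,0.1,0.1],"roll":0},{"slide":[4.4,0.1,0.1],"roll":0},{"slide":[4.4,0.1,0.1],"roll":0}]'
python3 - <<'E'
from h import *
go([.657,-.049,.177],112)
f=lambda n,y0,y1,x0,x1,k:cv2.imwrite(f"pics/{n}7.png",cv2.resize(r.camera(n)[y0:y1,x0:x1,::-1],None,fx=k,fy=k,interpolation=2))
f("wrist",130,330,220,420,3);f("side",130,300,200,340,3.5);f("scene",200,350,290,410,4)
go([.657,-.049,.177],112)
E
```

```text
time: 11.53
ee_pos: [0.657, -0.0487, 0.1778]
eef_rot: [0.701, 0.133, -0.688, 0.133]
ft_force: [-0.5, -0.1, -0.1]
width: 0.061
t 11.53 pos [ 0.657  -0.0487  0.1778] w 0.061 F [-0.54 -0.15 -0.12]
axes x [ 0.019  0.003 -1.   ] y [ 0.369 -0.929  0.004] z [-0.929 -0.369 -0.019] q7 [ 0.32  0.45 -0.43  1.42  0.19  1.29 -1.31]
slide [0.08 0.03 0.01]
yaw now -68.3 roll -0.3
t 11.68 pos [ 0.6575 -0.0488  0.1789] w 0.0609 F [0.56 0.03 0.14]
axes x [ 0.021  0.003 -1.   ] y [ 0.369 -0.929  0.005] z [-0.929 -0.369 -0.02 ] q7 [ 0.32  0.45 -0.43  1.42  0.19  1.29 -1.31]
slide [ 0.19 -0.    0.06]
yaw now -68.3 roll -0.3
```

View pics/wrist7.png

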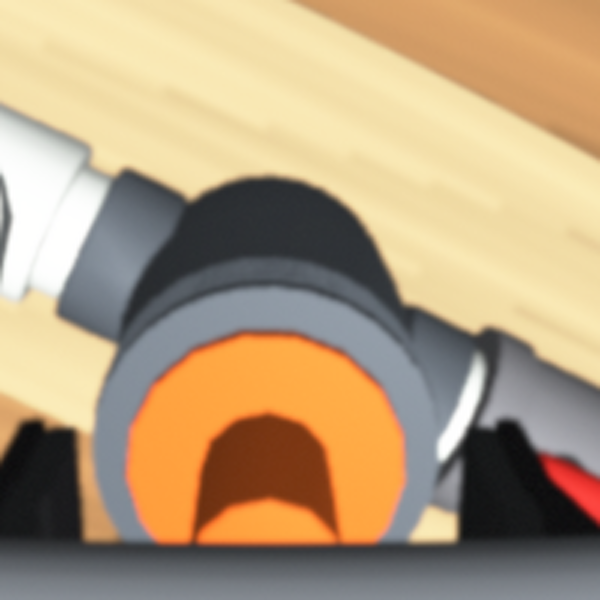

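View pics/side7.png

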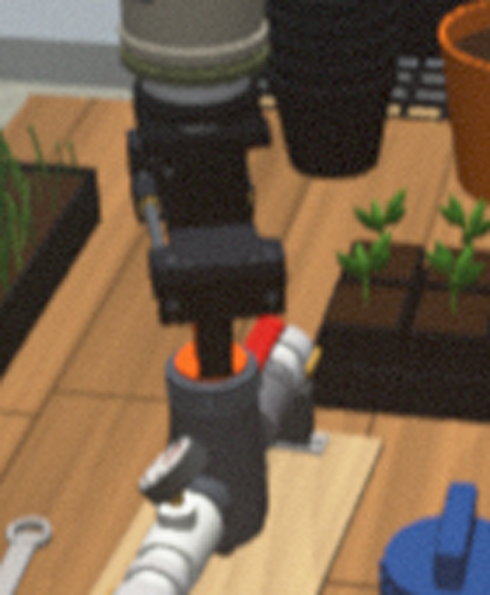

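View pics/scene7.png

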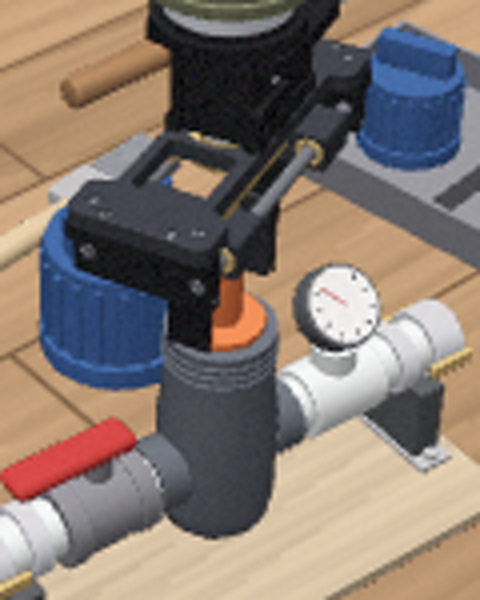

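```bash
python3 -m jog '[{"slide":[0,0,0],"roll":0},{"slide":[0,0,0],"roll":0},{"slide":[0,0,0],"roll":0},{"slide":[0,0,0],"roll":0},{"slide":[0,0,0],"roll":0}]' 1 20
python3 -m jog '[{"slide":[0,0,0],"roll":0},{"slide":[0,0,0],"roll":0},{"slide":[0,0,0],"roll":0},{"slide":[0,0,0],"roll":0},{"slide":[0,0,0],"roll":0}]'
python3 -c "
from h import *
go([.657,-.049,.177],112)"
```

```text
time: 12.1
ee_pos: [0.6575, -0.0488, 0.179]
eef_rot: [0.702, 0.132, -0.687, 0.133]
ft_force: [-0.1, -1.1, -0.3]
width: 0.0358
time: 12.52
ee_pos: [0.6575, -0.0487, 0.179]
eef_rot: [0.702, 0.132, -0.687, 0.133]
ft_force: [0.6, 0.6, 0.3]
width: 0.0216
t 12.52 pos [ 0.6575 -0.0487  0.179 ] w 0.0216 F [0.63 0.56 0.34]
axes x [ 0.021  0.003 -1.   ] y [ 0.369 -0.929  0.005] z [-0.929 -0.369 -0.02 ] q7 [ 0.32  0.45 -0.43  1.42  0.19  1.29 -1.31]
slide [0.19 0.01 0.06]
yaw now -68.3 roll -0.3
```

```bash
python3 -m jog '[{"slide":[-0.2,0,0],"roll":0},{"slide":[-0.4,0,-0.01],"roll":0},{"slide":[-0.6,0,-0.01],"roll":0},{"slide":[-0.8,0,-0.02],"roll":0},{"slide":[-1,0,-0.02],"roll":0}]'
python3 -c "
from h import *
go([.6575,-.0487,.255],112)"
```

```text
time: 12.93
ee_pos: [0.6574, -0.0487, 0.1891]
eef_rot: [0.702, 0.132, -0.687, 0.133]
ft_force: [-0.2, -0.2, -3.3]
width: 0.0213
t 12.93 pos [ 0.6574 -0.0487  0.1891] w 0.0213 F [-0.15 -0.17 -3.31]
axes x [ 0.02   0.003 -1.   ] y [ 0.369 -0.929  0.005] z [-0.929 -0.369 -0.02 ] q7 [ 0.32  0.45 -0.43  1.41  0.19  1.31 -1.31]
slide [-6.59  0.04 -0.14]
yaw now -68.3 roll -0.3
```

```bash
python3 -m jog '[{"slide":[-0.4,0,-0.01],"roll":0},{"slide":[-0.9,0.01,-0.02],"roll":0},{"slide":[-1.4,0.01,-0.03],"roll":0},{"slide":[-1.9,0.01,-0.04],"roll":0},{"slide":[-2.3,0.01,-0.05],"roll":0}]'
python3 -c "
from h import *
go([.6575,-.0487,.256],112)"
```

```text
time: 13.35
ee_pos: [0.6577, -0.0486, 0.213]
eef_rot: [0.702, 0.132, -0.687, 0.133]
ft_force: [-0.7, -0.2, -2.4]
width: 0.0214
t 13.35 pos [ 0.6577 -0.0486  0.213 ] w 0.0214 F [-0.66 -0.19 -2.41]
axes x [ 0.021  0.003 -1.   ] y [ 0.369 -0.929  0.005] z [-0.929 -0.369 -0.021] q7 [ 0.32  0.43 -0.44  1.38  0.18  1.35 -1.31]
slide [-4.29  0.02 -0.07]
yaw now -68.3 roll -0.3
```

```bash
python3 -m jog '[{"slide":[-0.5,0,-0.01],"roll":0},{"slide":[-1,0,-0.02],"roll":0},{"slide":[-1.5,0.01,-0.02],"roll":0},{"slide":[-2,0.01,-0.03],"roll":0},{"slide":[-2.3,0.01,-0.04],"roll":0}]'
python3 -m jog '[{"slide":[-0.5,0,-0.01],"roll":0},{"slide":[-1,0,-0.02],"roll":0},{"slide":[-1.5,0.01,-0.02],"roll":0},{"slide":[-1.9,0.01,-0.03],"roll":0},{"slide":[-2,0.01,-0.04],"roll":0}]'
python3 - <<'E'
from h import *
go([.6575,-.0487,.256],112)
f=lambda n,y0,y1,x0,x1,k:cv2.imwrite(f"pics/{n}8.png",cv2.resize(r.camera(n)[y0:y1,x0:x1,::-1],None,fx=k,fy=k,interpolation=2))
f("wrist",0,480,0,640,1);f("side",130,480,180,400,1.7);f("scene",180,350,290,450,3.5)
go([.6575,-.0487,.256],112)
E
```

```text
time: 13.77
ee_pos: [0.6577, -0.0486, 0.2369]
eef_rot: [0.702, 0.132, -0.687, 0.133]
ft_force: [-0.5, 0.1, -2.3]
width: 0.0216
time: 14.18
ee_pos: [0.658, -0.0485, 0.2579]
eef_rot: [0.703, 0.132, -0.686, 0.133]
ft_force: [-0.1, 0.1, -2.1]
width: 0.0211
t 14.18 pos [ 0.658  -0.0485  0.2579] w 0.0211 F [-0.08  0.11 -2.13]
axes x [ 0.023  0.003 -1.   ] y [ 0.369 -0.929  0.006] z [-0.929 -0.369 -0.022] q7 [ 0.32  0.41 -0.44  1.31  0.17  1.43 -1.3 ]
slide [ 0.19 -0.    0.05]
yaw now -68.3 roll -0.3
t 14.33 pos [ 0.6577 -0.0486  0.2568] w 0.0214 F [ 0.53  0.1  -3.43]
axes x [ 0.022  0.003 -1.   ] y [ 0.369 -0.929  0.005] z [-0.929 -0.369 -0.021] q7 [ 0.32  0.41 -0.44  1.31  0.17  1.43 -1.3 ]
slide [ 0.08 -0.    0.02]
yaw now -68.3 roll -0.3
```

View pics/wrist8.png

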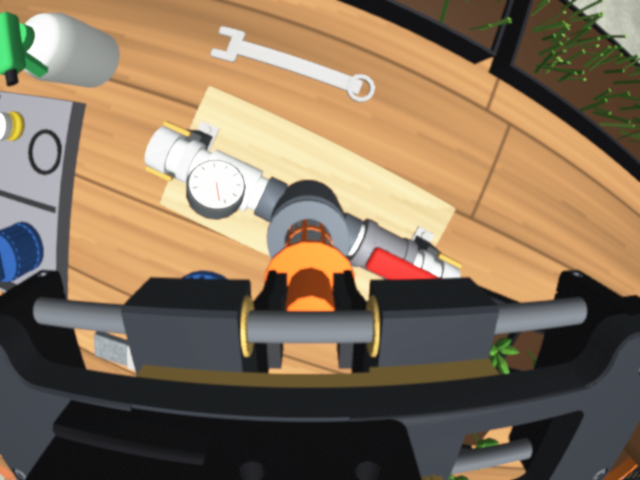

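View pics/side8.png

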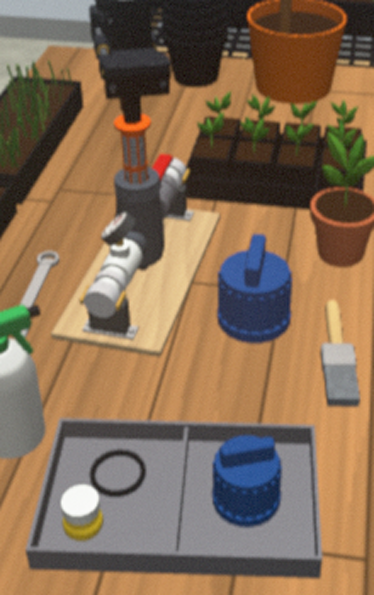

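View pics/scene8.png

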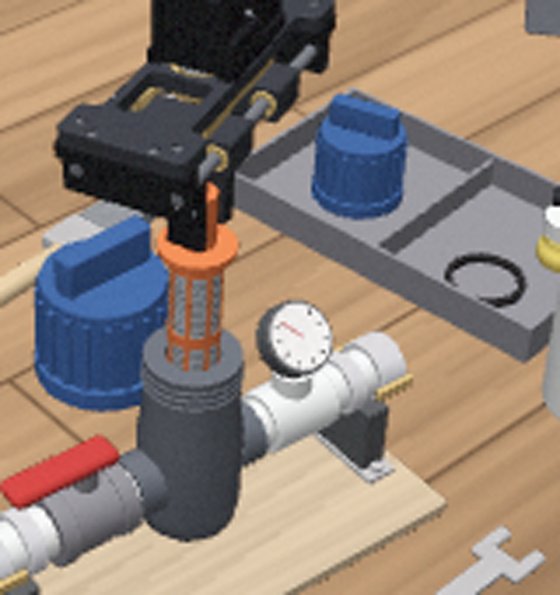

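```bash
python3 -m jog '[{"slide":[0,0,0],"roll":0},{"slide":[0,0,0],"roll":0},{"slide":[0,0,0],"roll":0},{"slide":[0,0,0],"roll":0},{"slide":[0,0,0],"roll":0}]'
python3 - <<'E'
from h import *
np.set_printoptions(precision=4,suppress=True)
print(tri(ray("side",180+133/1.7,130+122/1.7),ray("scene",290+197/3.5,180+241/3.5)), "expect .657 -.049 ~.247")
for n,o,k in(("side",(180,130),1.7),("scene",(290,180),3.5)):
    for z in(.247,.185,.165):print(n,z,(proj(n,[.657,-.049,z])-o)*k)
f=lambda n,y0,y1,x0,x1,k:cv2.imwrite(f"pics/{n}9.png",cv2.resize(r.camera(n)[y0:y1,x0:x1,::-1],None,fx=k,fy=k,interpolation=2))
f("side",180,260,220,300,7);f("scene",230,300,320,380,8)
go([.6575,-.0487,.256],112); print(np.abs(r.read_state()["joint_vel"]).max())
E
```

```text
time: 14.75
ee_pos: [0.6576, -0.0486, 0.2567]
eef_rot: [0.702, 0.132, -0.687, 0.133]
ft_force: [0.8, 0.4, -3.5]
width: 0.0215
[ 0.6544 -0.0489  0.2464] expect .657 -.049 ~.247
side 0.247 [130.3845 121.7314]
side 0.185 [133.3058 163.0192]
side 0.165 [134.2103 175.8031]
scene 0.247 [198.6145 241.566 ]
scene 0.185 [195.1929 325.3519]
scene 0.165 [194.1377 351.1902]
t 14.85 pos [ 0.6577 -0.0486  0.2568] w 0.0216 F [ 0.11 -0.48 -2.01]
axes x [ 0.022  0.003 -1.   ] y [ 0.369 -0.929  0.005] z [-0.929 -0.369 -0.021] q7 [ 0.32  0.41 -0.44  1.31  0.17  1.43 -1.3 ]
slide [ 0.08 -0.    0.02]
yaw now -68.3 roll -0.3
0.0012174835596416248
```

View pics/side9.png

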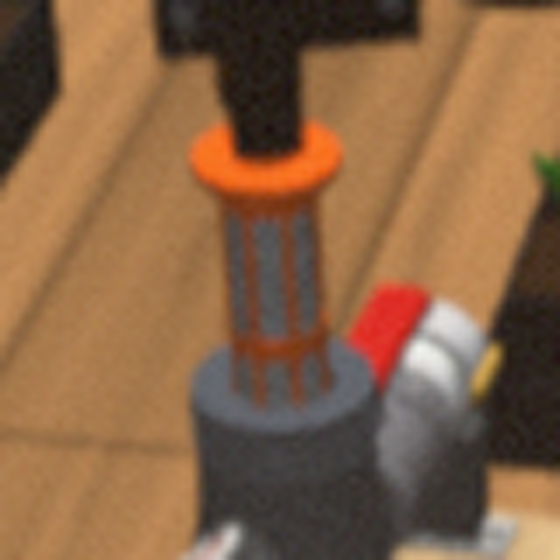

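View pics/scene9.png

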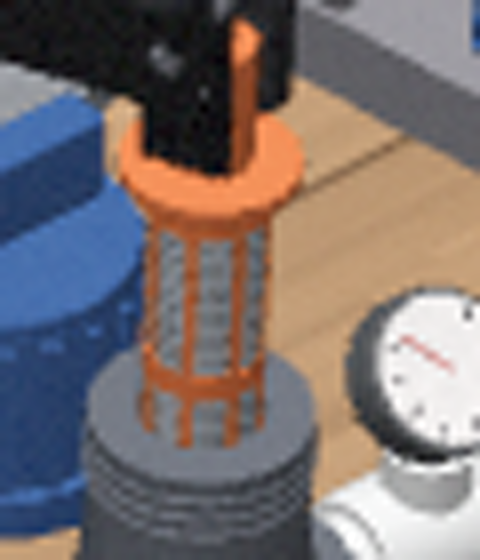

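```bash
python3 -c "
from bench import r
print(r.close_job()); s=r.read_state(); print(s['time'],s['ee_pos'],s['ft_force'])"
```

```text
the job is handed in; nothing more can be done
None
the job is handed in; nothing more can be done
```

The cap is off and standing in the empty tray compartment, and the arm is holding the screen cartridge about 78 mm up for you to look over. I handed the job in at about 15 s of the 56 s allowed; it reports no verdict.

- **Cap:** I lifted the smaller blue cap off by its wing and set it down with about 4 N of contact. The pictures show it upright, let go and near the middle of the compartment.
- **Cartridge:** I gripped the knob with 20 N and drew it straight up in small steps. The orange band's lower edge works out to about 16 mm above the neck, leaving about 40 mm in the bore.
- **Last checks:**
  - The gripper opening matched the knob (21.6 mm measured, 22 mm given) and the arm was still.
  - The wrist force was little more than the cartridge's weight, with less than 1 N sideways.
  - Two camera views put the flange at a height of 0.246 m where I expected 0.247 m, and in line with the bore.
- **Bystanders:** none appeared moved in the pictures. I did not measure their positions.

**Disagreements:** the two fixed cameras differed by 10 to 20 mm on the tray and board, so I used the wrist camera for the final positions, where sizes agreed within 2 mm. The tool had drifted to a tilt of about 1.2 degrees, which I allowed for in the lift, and the cartridge itself looked upright.

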